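# Measure the set length of a shaker clamp frame with a pocket tape and lock the reading

## Task

Measure the clamp frame over both of its bars with the pocket tape: hook the blade's end over the outer side of the fixed bar, back the case away against the spring, over the sliding bar, and set it on the bench behind that bar so that the spring holds the case against it. Then let go, push the blue thumb lock down until it stays down, unhook the locked tape from the frame and stand it upright on the notebook with the reading still held. Do not shift the sliding bar, and do not let the blade snap back.

Things in the scene. Friction and masses are not known exactly. Their poses are not given: they have to be found in the camera images.
- tape: pocket tape, graphite case 72 x 34 x 56 mm (x, y, z), 0.25 kg, upright. Origin: middle of the underside, z up. +x: the way the pale yellow blade leaves the flat front face at x = +36 mm. Flat sides 34 mm apart in y: grip them from above, fingers closing along y, near x = -8 mm, z = 30 to 50 mm. The case is 56 mm high behind x = +14 mm, 46 mm in front of it, where the lock tab stands
- hook (a point): middle of the inner face (towards the case) of the steel hook at the blade's end, 7.5 mm above the case's underside. The hook is 2.5 mm thick, 15 mm wide; its lower end is 4 mm above the case's underside. The blade (rigid, 16 mm wide, 2 mm thick) has its underside 14.5 mm above the case's underside. Fully home the hook stands 20 mm ahead of the front face: a 10 mm bar fits between
- case_front (a point): point on the flat front face of the case, on its middle plane, 6 mm above its underside
- tape_blade (a joint): the tape's reading in m: distance from the front face of the case to the hook's inner face, 0.020 fully home to 0.260. A spring in the case pulls the blade home with 3 N when home and 4.5 N at 0.215. Locked, it is held by a friction brake that slips if the hook is pulled hard (some 15 N or more), so free the hook from the bar before lifting it away
- tape_lock (a joint): travel of the thumb lock in m: 0 up (blade free) to about 0.007 to 0.0085 down (blade locked). Moving it takes about 5 N, pressing it home about 10 to 15 N; it stays where it is left. It brakes the blade only when fully down
- lock_top (a point): middle of the top of the blue ribbed lock tab (17 x 16 mm), at x = +25 mm of the case; 65 mm above the case's underside when up, about 58 mm when locked. It moves straight down
- frame: adjustable shaker clamp frame, fixed: two aluminium bars 10 mm thick (x), 104 mm long (y), 12 mm high on two 8 mm rods along x at y = -42 and +42 mm, 300 mm long, axis at z = 6 mm; 4 mm screw heads on the bars there. Origin: on the bench under the middle of the fixed bar's outer face; the bar fills x = 0 to 10 mm; +x points to the sliding bar. Bare bench between the rods, also behind the bar
- sliding_face (a point): middle of the sliding bar's outer face (turned away from the fixed bar), 6 mm above the bench; the bar, 12 mm high, lies within 10 mm of it towards the fixed bar. Axes as the frame's. Its x in the frame, 155 to 215 mm, is the length to be measured
- frame_bar (a joint): setting of the sliding bar in m, -0.03 to 0.03: the length over both bars is 0.185 plus this. It is clamped by screws and must stay as it is
- notebook: dark blue notebook lying fixed on the bench, 208 x 148 mm (x, y), carrying surface 10 mm above the bench. Origin: middle of its underside, on the bench
- tip_box: blue pipette-tip box, fixed, 92 x 122 mm (x, y), open; its clear lid stands up behind it (+x) to about 150 mm above the bench: carry things over it or round its front. Origin: middle of its underside

How it is judged:
On the way, in this order (a step that is already met when the one before it is completed fails the run):
1. the hook is caught on the fixed bar's outer side and the blade is drawn out to at least 100 mm (x of hook in the frame of frame between -0.004 and 0.003 m and y of hook in the frame of frame between -0.045 and 0.045 m and z of hook in the frame of frame below 0.011 m and value of joint tape_blade above 0.1 m and value of joint tape_lock below 0.003 m), for 0.1 s.
2. the tape spans the frame, hook on the fixed bar and case snug behind the sliding bar, and the lock is down (x of hook in the frame of frame between -0.004 and 0.003 m and y of hook in the frame of frame between -0.045 and 0.045 m and z of hook in the frame of frame below 0.011 m and x of case_front in the frame of sliding_face between -0.003 and 0.003 m and z of case_front in the frame of sliding_face between -0.005 and 0.005 m and value of joint tape_lock above 0.006 m), for 0.3 s.
At the end, for the whole second after the job is handed in: the tape stands upright and still, with its case on the notebook (middle of the case within the cover), the lock down (at least 6 mm), and its reading is the length over both bars of the frame (never more than 6 mm off, always accepted within 3 mm) (x of tape in the frame of notebook between -0.095 and 0.095 m and y of tape in the frame of notebook between -0.065 and 0.065 m and height (world z) of tape between 0.006 and 0.016 m and angle between tape's own z axis and vertical below 0.12 rad and value of joint tape_lock above 0.006 m and ((value of joint frame_bar below -0.027 m and value of joint tape_blade between 0.152 and 0.161 m) or (value of joint frame_bar between -0.027 and -0.024 m and value of joint tape_blade between 0.155 and 0.164 m) or (value of joint frame_bar between -0.024 and -0.021 m and value of joint tape_blade between 0.158 and 0.167 m) or (value of joint frame_bar between -0.021 and -0.018 m and value of joint tape_blade between 0.161 and 0.17 m) or (value of joint frame_bar between -0.018 and -0.015 m and value of joint tape_blade between 0.164 and 0.173 m) or (value of joint frame_bar between -0.015 and -0.012 m and value of joint tape_blade between 0.167 and 0.176 m) or (value of joint frame_bar between -0.012 and -0.009 m and value of joint tape_blade between 0.17 and 0.179 m) or (value of joint frame_bar between -0.009 and -0.006 m and value of joint tape_blade between 0.173 and 0.182 m) or (value of joint frame_bar between -0.006 and -0.003 m and value of joint tape_blade between 0.176 and 0.185 m) or (value of joint frame_bar between -0.003 and 0 m and value of joint tape_blade between 0.179 and 0.188 m) or (value of joint frame_bar between 0 and 0.003 m and value of joint tape_blade between 0.182 and 0.191 m) or (value of joint frame_bar between 0.003 and 0.006 m and value of joint tape_blade between 0.185 and 0.194 m) or (value of joint frame_bar between 0.006 and 0.009 m and value of joint tape_blade between 0.188 and 0.197 m) or (value of joint frame_bar between 0.009 and 0.012 m and value of joint tape_blade between 0.191 and 0.2 m) or (value of joint frame_bar between 0.012 and 0.015 m and value of joint tape_blade between 0.194 and 0.203 m) or (value of joint frame_bar between 0.015 and 0.018 m and value of joint tape_blade between 0.197 and 0.206 m) or (value of joint frame_bar between 0.018 and 0.021 m and value of joint tape_blade between 0.2 and 0.209 m) or (value of joint frame_bar between 0.021 and 0.024 m and value of joint tape_blade between 0.203 and 0.212 m) or (value of joint frame_bar between 0.024 and 0.027 m and value of joint tape_blade between 0.206 and 0.215 m) or (value of joint frame_bar above 0.027 m and value of joint tape_blade between 0.209 and 0.218 m)) and linear speed of tape below 0.02 m/s); the robot touches nothing.
It fails at once if the sliding bar of the frame is shifted by more than 3 mm (distance of sliding_face from where it was at the start of the episode above 0.003 m).
It fails at once if the blade snaps back (faster than 0.7 m/s) (velocity of joint tape_blade below -0.7 m/s).
It also fails if it takes over 51 s, if anything falls off the work surface, if the arm or the gripper's body presses on something with over 40 N, if the wrist force passes 120 N, or if a joint passes its speed limit or range.

## Robot

A 6-joint arm with a two-finger parallel gripper is mounted at the origin on a cart in front of the work surface, level with it; the furniture and walls round the work are solid. World frame = base frame: x ahead of the robot, y to its left, z up, the work surface at z = 0. Lengths are in m, angles in rad, forces in N, time in s.
With the tool pointing down it reaches from about 0.3 to 0.95 m from the base axis. Payload 3.1 kg.
Tool frame: the origin (TCP) lies at the centre of the arm's flange, where the gripper is bolted on; the fingertips stand 173 mm ahead of it and the grasp point (between the pads) lies 155 mm ahead of it; y points along the fingers, z is the direction in which the jaws open and shut, and the axes are right-handed (so a half turn about y gives the same grasp; the last joint's range is limited). The gripper opens to 85 mm and grips with 20 to 120 N. Pads are 22 mm wide; open, the fingers measure 114 mm over their backs; the gripper's body (76 mm by 85 mm) begins 54 mm behind the grasp point. The pads swing forward as they close: fully open they stand 13 mm farther back than shut.
Start: joints at [1.16, 0.308, 1.634, -0, 1.2, -0.07], TCP at [0.209, 0.589, 0.405] pointing down, gripper open.
Joint ranges: [-3.06, 3.06], [-0.79, 1.96], [0.05, 2.63], [-1.19, 4.34], [0.05, 2.64], [-2.94, 2.94]. Speed limits (rad/s): [2.79, 2.79, 3.14, 3.14, 3.14, 3.14].

## Interface

Orientations are given as a rotation vector (axis times angle).
In Python, from station import sensors, camera, finish_job gives the robot as it stands.
- The arm moves only by the tool step_arm, never from a script. Its argument "targets" is text: rows parted by semicolons, each of 6 numbers parted by spaces: the shift along the world's x, y, z in m, then the turn, a rotation vector about the world's x, y, z in rad. In form: dx dy dz rx ry rz; .... A call has 1 to 20 rows; each row shifts and turns the commanded pose from where the row before left it; what a row does not reach is not made up. A row lasts 1/12 s, in which the tool goes at most 41.7 mm and 7.16 degrees, less where a joint would pass 70% of its speed; a pose out of reach is approached as far as the arm can. A call with a gripper value outside its range is refused whole. "claw" is the closure in counts, from 0 (fully open) to 255 (shut), set as the call begins (left out, the last holds). The fingers move at their own pace and stop on an object; "squeeze" is the grip in N (left out, the last holds). Time passes only in rows, so rows that do not move let the fingers close. It gives the time, the measured TCP pose, the force and the opening at its end, in the units of the state.
- sensors.observe(): the state, without advancing time (a new reading comes with each control period).
- camera(name): name is "scene" or "top"; returns a dict with "frame" (400x640x3 uint8, red, green, blue), "camera_matrix" (3x3 intrinsics, pixels), "camera_from_world" (4x4, takes a point from world to camera coordinates). Camera axes: x right, y down, z forward; pixel columns grow to the right and rows downward; lengths in m; the calibration is good to about 2 mm. A picture is of the moment at which its call begins. There is no depth.
- finish_job(): hands the job in, once; it reports no verdict.
The state is a dict: "t": time; "qpos": joint angles; "qvel": joint speeds; "joint_torque": joint torques, N m; "eef_pos": TCP position; "tool_rot": TCP orientation; "force": force on the tool from outside, world axes, zero at the start; "torque": the same for the moment, N m; "width": opening from 0.0 (shut) to 1.0 (fully open).
Only numpy, scipy, OpenCV 4.12 (cv2) and the standard library are available. Lean on these libraries where they do the work, as an engineer would, in place of code of your own. Each camera call takes 0.05 s, during which the arm holds its last target. There are 200 camera calls.

## Working session

There is one attempt and no reset: what is moved stays moved. The work goes in short steps, Python scripts to look and compute and a tool call to move; the robot and the scene stay as the last step left them, time stands still between calls to the robot, and variables do not carry over. Pictures are saved under pics/ and viewed, about 8 in all and at most 12, crops included, and the job is handed in when it is done.

Besides the shell and the picture viewer there is one more tool, called after ">>>" in YAML: its name, and indented under it one key for each argument. step_arm: Moves the arm, as the interface text tells. Its arguments: {"type":"object","properties":{"targets":{"type":"string"},"claw":{"type":"number"},"squeeze":{"type":"number"}},"required":["targets"]}

```bash
mkdir -p pics; cat > h.py <<'E'
import numpy as np,cv2
from station import sensors,camera,finish_job
def cam(n,save=None):
    c=camera(n)
    if save: cv2.imwrite('pics/'+save,c['frame'][:,:,::-1])
    return c
def ray(c,u,v,z):
    T=np.array(c['camera_from_world']);K=np.array(c['camera_matrix'])
    R=T[:3,:3];o=-R.T@T[:3,3];d=R.T@np.linalg.inv(K)@[u,v,1]
    return o+d*(z-o[2])/d[2]
def proj(c,p):
    T=np.array(c['camera_from_world']);K=np.array(c['camera_matrix'])
    q=K@(T[:3,:3]@np.array(p)+T[:3,3]);return q[:2]/q[2]
E
python3 - <<'E'
from h import *
import pickle
for n in('top','scene'):
    c=cam(n,n+'0.png');pickle.dump(c,open(n+'0.pkl','wb'))
    T=np.array(c['camera_from_world']);print(n,-T[:3,:3].T@T[:3,3],T[2,:3],c['camera_matrix'][0])
print(sensors.observe())
E
```

```text
top [ 0.31763965 -0.08456797  0.93579853] [ 0.19315228  0.00694036 -0.98114424] [382.92848642   0.         317.60091043]
scene [ 0.25933743 -0.62714542  0.8162719 ] [ 0.25985247  0.57806195 -0.77351217] [363.8504894    0.         313.42983531]
{'t': 0.1, 'qpos': array([ 1.16031573e+00,  3.08937204e-01,  1.63506984e+00, -2.07251712e-05,
        1.19970889e+00, -6.96966799e-02]), 'qvel': array([-0.00166567, -0.0032667 , -0.00490766, -0.00324483,  0.00156572,
       -0.00066824]), 'joint_torque': array([ 4.58114869e-05, -4.16405082e+01, -2.77643842e+01, -1.38864425e-04,
        3.98478907e-03, -1.25955131e-05]), 'eef_pos': array([0.20876257, 0.58869235, 0.40354449]), 'tool_rot': array([-1.55627554,  0.26787022, -0.26710334]), 'force': array([-0.03994083, -0.2719618 ,  0.27659836]), 'torque': array([-0.02617258,  0.02903392, -0.04864714]), 'width': 0.9998476424213725}
```

View pics/top0.png

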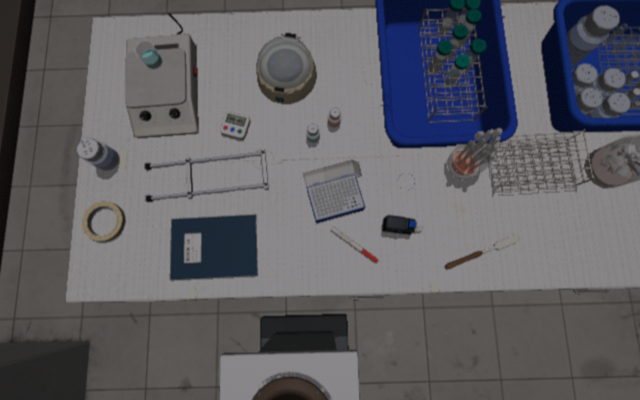

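View pics/scene0.png

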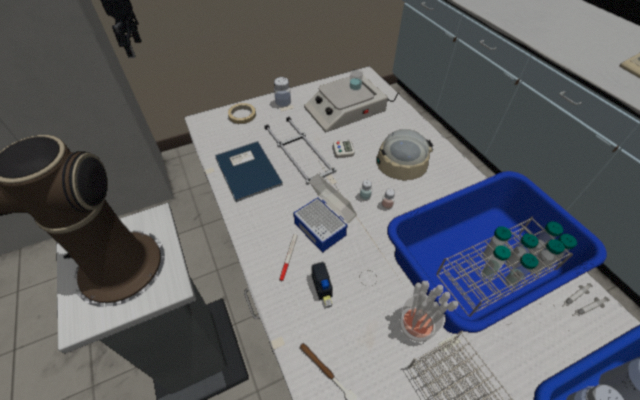

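The top view shows the fixed bar at about (266,170), the sliding bar at (190,178), the tape at (400,225) with its blade pointing right, and the notebook at (213,246). I'll enlarge the frame and the tape.

```bash
python3 - <<'E'
from h import *
import pickle
c=pickle.load(open('top0.pkl','rb'));f=c['frame'][:,:,::-1]
a=cv2.resize(f[140:210,140:280],None,fx=5.5,fy=5.5,interpolation=cv2.INTER_CUBIC)
b=cv2.resize(f[205:245,370:440],None,fx=5.5,fy=5.5,interpolation=cv2.INTER_CUBIC)
o=np.zeros((385+220,770,3),np.uint8);o[:385]=a;o[385:,:385]=b
cv2.imwrite('pics/crop0.png',o[:600])
hsv=cv2.cvtColor(f,cv2.COLOR_BGR2HSV)
# notebook + tape contours
g=f.max(2)
for nm,m,box in(('note',(hsv[...,0]>95)&(hsv[...,0]<115)&(g<90),(165,205,265,285)),('case',g<75,(375,208,420,242)),('lock',(hsv[...,0]>105)&(hsv[...,1]>180)&(g>100),(375,208,425,242)),('tip',(hsv[...,0]>105)&(hsv[...,1]>130),(298,155,370,225)),('blade',(hsv[...,0]>18)&(hsv[...,0]<35)&(hsv[...,1]>60),(405,208,435,242))):
    mm=np.zeros_like(g);x0,y0,x1,y1=box;mm[y0:y1,x0:x1]=m[y0:y1,x0:x1]*255
    pts=cv2.findNonZero(mm)
    if pts is None: print(nm,None);continue
    r=cv2.minAreaRect(pts);z={'note':.01,'case':.05,'lock':.065,'tip':.03,'blade':.015}[nm]
    print(nm,r,ray(c,*r[0],z).round(4),[ray(c,*q,z)[:2].round(3).tolist() for q in cv2.boxPoints(r)])
E
```

```text
note ((212.5474090576172, 247.09927368164062), (61.42911911010742, 88.12344360351562), 87.08915710449219) [0.3991 0.1789 0.01  ] [[0.472, 0.293], [0.477, 0.076], [0.328, 0.068], [0.324, 0.278]]
case ((398.3769226074219, 224.984619140625), (32.74517059326172, 17.736967086791992), 7.125016689300537) [ 0.4344 -0.2646  0.05  ] [[0.42, -0.223], [0.461, -0.231], [0.449, -0.306], [0.408, -0.298]]
lock ((412.300048828125, 223.6000213623047), (4.743415832519531, 4.110960960388184), 18.434947967529297) [ 0.4346 -0.2935  0.065 ] [[0.432, -0.287], [0.441, -0.29], [0.437, -0.3], [0.428, -0.297]]
tip ((340.03515625, 214.62782287597656), (1.3257827758789062, 47.800479888916016), 74.62374877929688) [ 0.4661 -0.1311  0.03  ] [[0.454, -0.075], [0.481, -0.187], [0.478, -0.187], [0.451, -0.076]]
blade ((415.0, 229.0), (0.0, 0.0), 0.0) [ 0.428 -0.311  0.015] [[0.428, -0.311], [0.428, -0.311], [0.428, -0.311], [0.428, -0.311]]
```

View pics/crop0.png

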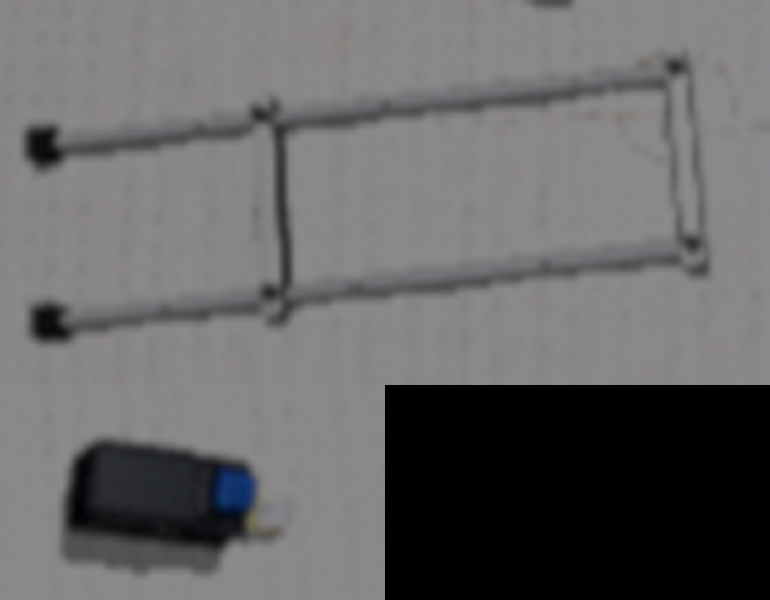

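```bash
python3 - <<'E'
from h import *
import pickle
c=pickle.load(open('top0.pkl','rb'))
F=lambda u,v,z:ray(c,140+(u+.5)/5.5-.5,140+(v+.5)/5.5-.5,z)[:2]
B=lambda u,v,z:ray(c,370+(u+.5)/5.5-.5,205+(v-385+.5)/5.5-.5,z)[:2]
for q in((676,67),(690,243),(263,110),(269,293)):print('screw',F(*q,.014).round(4))
# outer edge of fixed bar, sliding outer edge
for q in((688,85),(704,245),(667,85),(682,240)):print('fix edge',F(*q,.012).round(4))
for q in((279,130),(289,285)):print('slide inner edge top',F(*q,.012).round(4))
a=F(62,150,.006)-F(660,81,.006);b=F(70,323,.006)-F(675,253,.006)
print('rod',a,b,np.arctan2(-a[0],a[1]),np.arctan2(-b[0],b[1]))
print('rod ends',F(28,147,.006),F(33,323,.006))
for n,q in dict(back_up=(78,460,.05),top_ul=(97,444,.056),top_front=(213,462,.056),low_b=(75,527,.05),low_f=(240,537,.046)).items():print(n,B(*q).round(4))
print('lock',B(235,490,.065),'hook',B(285,513,.014))
from scipy.spatial.transform import Rotation as R
print(R.from_rotvec(sensors.observe()['tool_rot']).as_matrix().round(3))
E
```

```text
screw [0.6352 0.0573]
screw [0.5518 0.051 ]
screw [0.6206 0.2469]
screw [0.5345 0.2409]
fix edge [0.6271 0.0521]
fix edge [0.5512 0.045 ]
fix edge [0.6274 0.0618]
fix edge [0.5538 0.0549]
slide inner edge top [0.6115 0.2399]
slide inner edge top [0.5384 0.2327]
rod [-0.02442724  0.27611951] [-0.02416457  0.27481101] 0.08823648869102639 0.0877060018654263
rod ends [0.6089223  0.35794359] [0.52571506 0.35070904]
back_up [ 0.4512 -0.2317]
top_ul [ 0.4569 -0.2391]
top_front [ 0.4478 -0.2874]
low_b [ 0.4227 -0.2287]
low_f [ 0.4169 -0.2987]
lock [ 0.43443826 -0.29353899] hook [ 0.43046707 -0.3268825 ]
[[ 0.942 -0.001  0.334]
 [-0.334 -0.002  0.942]
 [-0.    -1.    -0.002]]
```

>>> step_arm:
  targets: "0.0096 -0.0354 0 0 0 -0.0575;0.0096 -0.0354 0 0 0 -0.0575;0.0096 -0.0354 0 0 0 -0.0575;0.0096 -0.0354 0 0 0 -0.0575;0.0096 -0.0354 0 0 0 -0.0575;0.0096 -0.0354 0 0 0 -0.0575;0.0096 -0.0354 0 0 0 -0.0575;0.0096 -0.0354 0 0 0 -0.0575;0.0096 -0.0354 0 0 0 -0.0575;0.0096 -0.0354 0 0 0 -0.0575;0.0096 -0.0354 0 0 0 -0.0575;0.0096 -0.0354 0 0 0 -0.0575;0.0096 -0.0354 0 0 0 -0.0575;0.0096 -0.0354 0 0 0 -0.0575;0.0096 -0.0354 0 0 0 -0.0575;0.0096 -0.0354 0 0 0 -0.0575;0.0096 -0.0354 -0.01 0 0 -0.0575;0.0096 -0.0354 -0.01 0 0 -0.0575;0.0096 -0.0354 -0.01 0 0 -0.0575;0.0096 -0.0354 -0.01 0 0 -0.0575"
  claw: 0

```text
t: 1.77
eef_pos: [0.4007, -0.1208, 0.3641]
tool_rot: [-1.244, 1.153, -1.153]
force: [1.2, 0.2, 0.1]
width: 1.002
```

>>> step_arm:
  targets: "0.0096 -0.0354 -0.01 0 0 -0.0575;0.0096 -0.0354 -0.01 0 0 -0.0575;0.0096 -0.0354 -0.01 0 0 -0.0575;0.0096 -0.0354 -0.01 0 0 -0.0575;0 0 0 0 0 0;0 0 0 0 0 0"

```text
t: 2.27
eef_pos: [0.4391, -0.262, 0.3232]
tool_rot: [-1.134, 1.323, -1.318]
force: [0.2, -0.6, -0.8]
width: 1.002
```

```bash
cat >> h.py <<'E'
from scipy.spatial.transform import Rotation as R
def st():
    o=sensors.observe();M=R.from_rotvec(o['tool_rot']).as_matrix()
    print('t',round(o['t'],2),'p',o['eef_pos'].round(4),'jaw',M[:,2].round(4),'fing',M[:,1].round(4),'f',o['force'].round(1),'w',round(o['width'],3),'q',o['qpos'].round(2))
    return o['eef_pos'],M
E
python3 - <<'E'
from h import *
st()
E
```

```text
t 2.27 p [ 0.4391 -0.262   0.3232] jaw [ 0.9884 -0.152  -0.0026] fing [-0.0023  0.0018 -1.    ] f [ 0.2 -0.6 -0.8] w 1.002 q [-0.62  0.19  1.97  0.    0.99 -0.47]
```

>>> step_arm:
  targets: "0 0 -0.035 0 0 0;0 0 -0.035 0 0 0;0 0 -0.03 0 0 0;0 0 -0.02 0 0 0;0 0 -0.006 0 0 0;0 0 0 0 0 0;0 0 0 0 0 0"

```text
t: 2.85
eef_pos: [0.4397, -0.2601, 0.1995]
tool_rot: [-1.135, 1.317, -1.319]
force: [1.4, -0.0, -0.1]
width: 0.998
```

>>> step_arm:
  targets: "0 0 0 0 0 0;0 0 0 0 0 0;0 0 0 0 0 0;0 0 0 0 0 0;0 0 0 0 0 0;0 0 0 0 0 0;0 0 0 0 0 0;0 0 0 0 0 0;0 0 0 0 0 0;0 0 0 0 0 0"
  claw: 255
  squeeze: 60

```text
t: 3.68
eef_pos: [0.4397, -0.2609, 0.1998]
tool_rot: [-1.134, 1.318, -1.32]
force: [-1.3, 1.4, 6.7]
width: 0.394
```

```bash
python3 - <<'E'
from h import *
st()
c=cam('scene');d=cam('top')
f=c['frame'][:,:,::-1];u,v=map(int,proj(c,(.435,-.28,.03)));a=cv2.resize(f[v-50:v+50,u-60:u+70],(780,600),interpolation=cv2.INTER_CUBIC)
f=d['frame'][:,:,::-1];u,v=map(int,proj(d,(.435,-.28,.03)));b=cv2.resize(f[v-30:v+30,u-40:u+40],(400,300),interpolation=cv2.INTER_CUBIC)
a=cv2.resize(a,(400,300));cv2.imwrite('pics/g1.png',np.hstack([a,b]))
E
```

```text
t 3.68 p [ 0.4397 -0.2609  0.1998] jaw [ 0.9888 -0.1495  0.0011] fing [ 1.e-03 -7.e-04 -1.e+00] f [-1.3  1.4  6.7] w 0.394 q [-0.62  0.39  2.02  0.    0.73 -0.47]
```

View pics/g1.png

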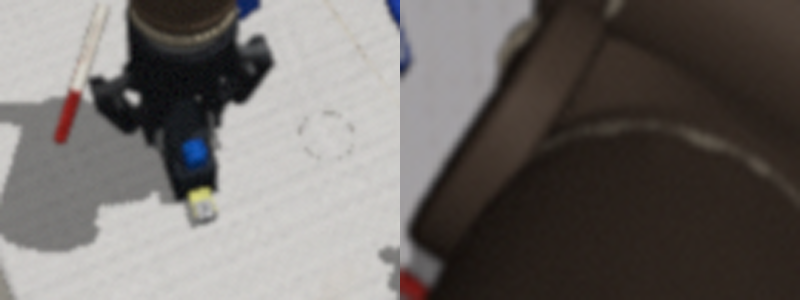

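>>> step_arm:
  targets: "0 0 0.02 0 0 0;0 0 0.03 0 0 0;0 0 0.035 0 0 0;0 0 0.035 0 0 0;0 0 0.035 0 0 0;0 0 0.025 0 0 0;0.0135 0.032 0 0 0 0.0216;0.0135 0.032 0 0 0 0.0216;0.0135 0.032 0 0 0 0.0216;0.0135 0.032 0 0 0 0.0216;0.0135 0.032 0 0 0 0.0216;0.0135 0.032 0 0 0 0.0216;0.0135 0.032 0 0 0 0.0216;0.0135 0.032 0 0 0 0.0216;0.0135 0.032 0 0 0 0.0216;0.0135 0.032 0 0 0 0.0216;0.0135 0.032 0 0 0 0.0216;0 0 0 0 0 0;0 0 -0.03 0 0 0;0 0 -0.03 0 0 0"

```text
t: 5.45
eef_pos: [0.5888, 0.0925, 0.3196]
tool_rot: [-1.246, 1.14, -1.145]
force: [0.4, -0.5, -4.6]
width: 0.387
```

>>> step_arm:
  targets: "0 0 -0.03 0 0 0;0 0 -0.03 0 0 0;0 0 -0.015 0 0 0;0 0 0 0 0 0;0 0 0 0 0 0;0 0 0 0 0 0"

```text
t: 5.95
eef_pos: [0.5884, 0.0913, 0.2445]
tool_rot: [-1.248, 1.143, -1.145]
force: [0.8, -0.4, -3.8]
width: 0.384
```

```bash
python3 - <<'E'
from h import *
import pickle
p,M=st()
c=cam('scene');pickle.dump((c,p,M),open('s2.pkl','wb'))
f=c['frame'][:,:,::-1];u,v=map(int,proj(c,(.59,.06,.03)));print(u-70,v-55)
a=cv2.resize(f[v-55:v+55,u-70:u+70],None,fx=5.4,fy=5.4,interpolation=cv2.INTER_CUBIC);cv2.imwrite('pics/s2.png',a)
E
```

```text
t 5.95 p [0.5884 0.0913 0.2445] jaw [0.9962 0.0873 0.0015] fing [ 1.5e-03  1.0e-04 -1.0e+00] f [ 0.8 -0.4 -3.8] w 0.384 q [ 0.08  0.45  1.81  0.    0.89 -0.01]
249 114
```

View pics/s2.png

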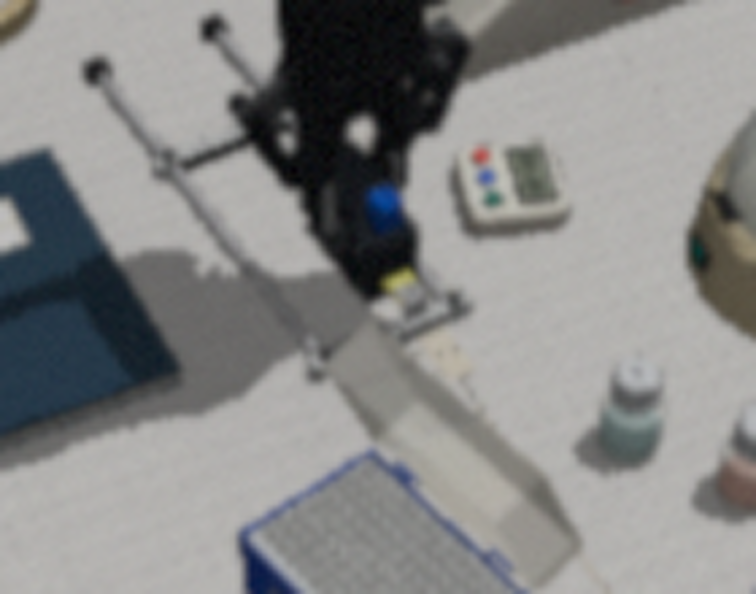

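Close-up: lock tab at (383,200), blade yellow at (397,280) with the hook end near (415,300), and the fixed bar's screws at (460,305) and (317,360).

```bash
python3 - <<'E'
from h import *
import pickle
c,p,M=pickle.load(open('s2.pkl','rb'))
S=lambda u,v,z:ray(c,249+(u+.5)/5.4-.5,114+(v+.5)/5.4-.5,z)
X=np.array([.0873,-.9962,0])
un=p[2]-.200
for n,q in dict(lock=(383,200,un+.065),hookfrontL=(398,308,un+.0165),hookfrontR=(428,292,un+.0165),screwfar=(460,302,.014),screwnear=(317,355,.014),slnear=(165,158,.014),slfar=(238,103,.014)).items():
    w=S(*q);print(n,w.round(4),'tape x rel TCP',((w-p)@X).round(4),'y',((w-p)@M[:,2]).round(4))
E
```

```text
lock [0.5879 0.0559 0.1095] tape x rel TCP 0.0353 y -0.0038
hookfrontL [0.5816 0.0241 0.061 ] tape x rel TCP 0.0664 y -0.0129
hookfrontR [0.6012 0.0278 0.061 ] tape x rel TCP 0.0644 y 0.007
screwfar [0.6353 0.0536 0.014 ] tape x rel TCP 0.0417 y 0.0431
screwnear [0.5455 0.0516 0.014 ] tape x rel TCP 0.0359 y -0.0465
slnear [0.5292 0.2388 0.014 ] tape x rel TCP -0.1521 y -0.0465
slfar [0.5889 0.2664 0.014 ] tape x rel TCP -0.1743 y 0.0154
```

>>> step_arm:
  targets: "-0.0014 0.0164 0 0 0 0;0 0 0 0 0 0;0 0 -0.015 0 0 0;0 0 -0.012 0 0 0;0 0 -0.008 0 0 0;0 0 -0.005 0 0 0;0 0 -0.002 0 0 0;0 0 0 0 0 0;0 0 0 0 0 0"

```text
t: 6.75
eef_pos: [0.5866, 0.1077, 0.2018]
tool_rot: [-1.249, 1.144, -1.145]
force: [-0.0, -0.2, -3.2]
width: 0.386
```

```bash
python3 - <<'E'
from h import *
st()
c=cam('scene');d=cam('top')
f=c['frame'][:,:,::-1];u,v=map(int,proj(c,(.59,.06,.03)));a=cv2.resize(f[v-35:v+35,u-30:u+40],(560,560),interpolation=cv2.INTER_CUBIC);cv2.imwrite('pics/s3.png',a)
E
```

```text
t 6.75 p [0.5866 0.1077 0.2018] jaw [9.962e-01 8.730e-02 2.000e-04] fing [ 2.e-04  0.e+00 -1.e+00] f [-0.  -0.2 -3.2] w 0.386 q [ 0.11  0.51  1.81 -0.    0.81  0.02]
```

View pics/s3.png

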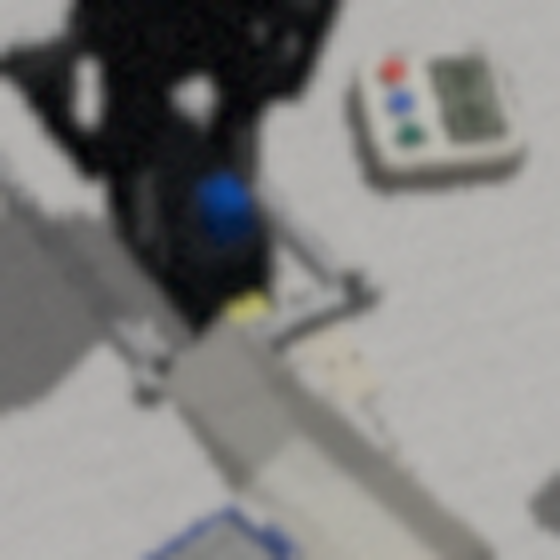

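>>> step_arm:
  targets: "-0.0004 0.004 0 0 0 0;-0.0007 0.008 0 0 0 0;-0.0009 0.01 0 0 0 0;-0.0009 0.01 0 0 0 0;-0.0009 0.01 0 0 0 0;-0.0009 0.01 0 0 0 0;-0.0009 0.01 0 0 0 0;-0.0009 0.01 0 0 0 0;-0.0009 0.01 0 0 0 0;-0.0006 0.007 0 0 0 0;-0.0003 0.003 0 0 0 0;0 0 0 0 0 0;0 0 0 0 0 0;0 0 0 0 0 0"

```text
t: 8.02
eef_pos: [0.5781, 0.1995, 0.2016]
tool_rot: [-1.25, 1.145, -1.145]
force: [2.1, -3.8, -2.9]
width: 0.387
```

```bash
python3 - <<'E'
from h import *
p,M=st()
import pickle
c=cam('scene');d=cam('top');pickle.dump((c,d,p,M),open('s4.pkl','wb'))
f=c['frame'][:,:,::-1];u,v=map(int,proj(c,(.59,.10,.03)));print(u-50,v-50)
a=cv2.resize(f[v-50:v+50,u-50:u+50],(600,600),interpolation=cv2.INTER_CUBIC);cv2.imwrite('pics/s4.png',a)
E
```

```text
t 8.02 p [0.5781 0.1995 0.2016] jaw [ 9.962e-01  8.720e-02 -3.000e-04] fing [-2.e-04 -3.e-04 -1.e+00] f [ 2.1 -3.8 -2.9] w 0.387 q [ 0.26  0.54  1.78 -0.    0.83  0.17]
263 110
```

View pics/s4.png

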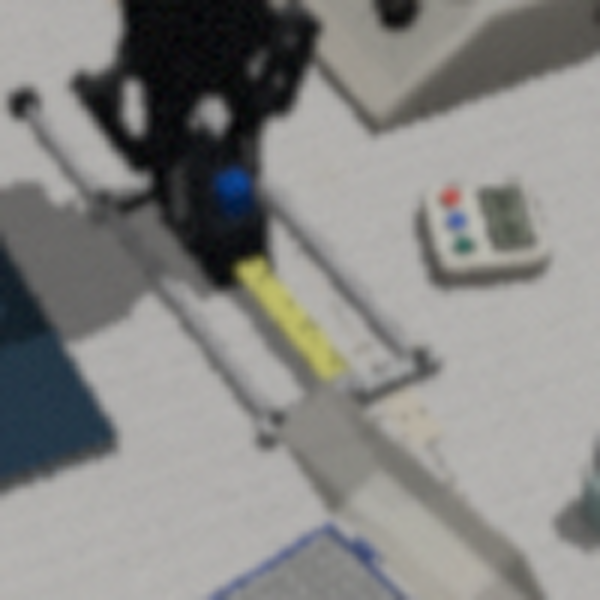

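>>> step_arm:
  targets: "-0.0003 0.004 0 0 0 0;0 0 0 0 0 0;0 0 0 0 0 0;0.0003 -0.004 0.0025 0.0199 0.0017 0;0.0003 -0.004 0.0025 0.0199 0.0017 0;0.0003 -0.004 0.0025 0.0199 0.0017 0;0.0003 -0.004 0.0025 0.0199 0.0017 0;0.0004 -0.004 0.0025 0.0199 0.0017 0;0 0 0 0 0 0;0 0 0 0 0 0"

```text
t: 8.95
eef_pos: [0.5793, 0.1833, 0.2142]
tool_rot: [-1.179, 1.194, -1.071]
force: [0.9, -3.5, -1.4]
width: 0.387
```

```bash
python3 - <<'E'
from h import *
p,M=st()
import pickle
c,d,p4,M4=pickle.load(open('s4.pkl','rb'))
S=lambda u,v,z:ray(c,263+(u+.5)/6-.5,110+(v+.5)/6-.5,z)
X=np.array([.0873,-.9962,0])
for n,q in dict(lock=(233,183,.067),slnear=(100,203,.014),fixnear=(267,432,.014),fixfar=(427,360,.014)).items():
    w=S(*q);print(n,w.round(4),((w-p4)@X).round(4))
E
```

```text
t 8.95 p [0.5793 0.1833 0.2142] jaw [ 9.963e-01  8.630e-02 -5.000e-04] fing [-0.0091  0.0988 -0.9951] f [ 0.9 -3.5 -1.4] w 0.387 q [0.21 0.51 1.79 0.13 0.83 0.04]
lock [0.5778 0.1636 0.067 ] 0.0357
slnear [0.5285 0.2361 0.014 ] -0.0408
fixnear [0.5412 0.0436 0.014 ] 0.1521
fixfar [0.6351 0.0534 0.014 ] 0.1505
```

>>> step_arm:
  targets: "-0.0004 0.005 0.0005 0 0 0;-0.0009 0.0099 0.001 0 0 0;-0.0009 0.0099 0.001 0 0 0;-0.0009 0.0099 0.001 0 0 0;-0.0009 0.0099 0.001 0 0 0;-0.0009 0.0099 0.001 0 0 0;-0.0009 0.0099 0.001 0 0 0;-0.0009 0.0099 0.001 0 0 0;-0.0009 0.0099 0.001 0 0 0;-0.0009 0.0099 0.001 0 0 0;-0.0004 0.0045 0.0005 0 0 0;0 0 0 0 0 0;0 0 0 0 0 0"

```text
t: 10.03
eef_pos: [0.5703, 0.2827, 0.224]
tool_rot: [-1.18, 1.193, -1.07]
force: [0.9, -3.8, -3.0]
width: 0.389
```

```bash
python3 - <<'E'
from h import *
p,M=st()
import pickle
c=cam('scene');d=cam('top');pickle.dump((c,d,p,M),open('s5.pkl','wb'))
f=c['frame'][:,:,::-1];u,v=map(int,proj(c,(.59,.16,.03)));print(u-50,v-50)
a=cv2.resize(f[v-50:v+50,u-50:u+50],(600,600),interpolation=cv2.INTER_CUBIC);cv2.imwrite('pics/s5.png',a)
E
```

```text
t 10.03 p [0.5703 0.2827 0.224 ] jaw [ 9.961e-01  8.830e-02 -3.000e-04] fing [-0.0091  0.0989 -0.9951] f [ 0.9 -3.8 -3. ] w 0.389 q [0.37 0.54 1.72 0.13 0.86 0.2 ]
255 98
```

View pics/s5.png

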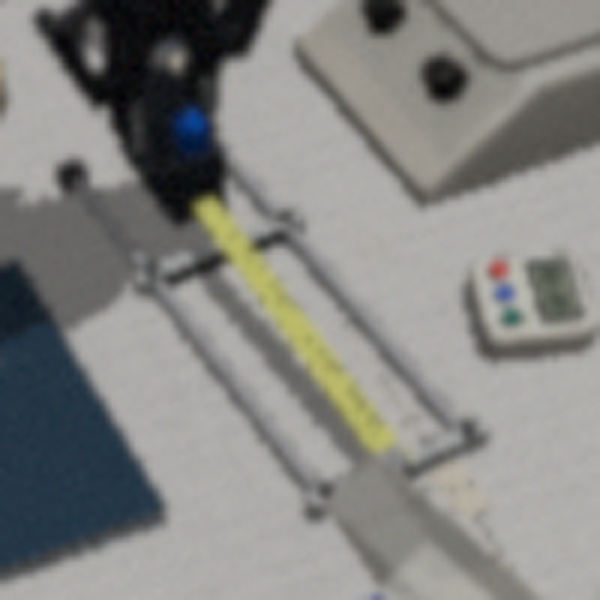

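The blade spans the frame with the hook still held and the case beyond the sliding bar, whose screws are at (148,270) and (292,215). Next: how far back the front face is.

```bash
python3 - <<'E'
from h import *
import pickle
c,d,p,M=pickle.load(open('s5.pkl','rb'))
S=lambda u,v,z:ray(c,255+(u+.5)/6-.5,98+(v+.5)/6-.5,z)
P={n:S(*q,.014) for n,q in dict(sn=(148,268),sf=(291,213),fn=(316,494),ff=(471,430)).items()}
print({k:v.round(4) for k,v in P.items()})
sm=(P['sn']+P['sf'])/2;fm=(P['fn']+P['ff'])/2;print(sm,fm,np.linalg.norm(sm-fm))
D=(sm-fm)/np.linalg.norm(sm-fm);print(D)
Y=np.cross([0,0,1],-D)  # tape y
print('TCP lateral',(p-fm)@np.array([D[1],-D[0],0]))
# predicted front bottom corner
Rm=M; X=-Rm[:,0] if Rm[1,0]>0 else Rm[:,0]
Z=-Rm[:,1]
fb=p+X*.0445-Z*.200
print('tapeX',X,'front bottom',fb,'hook',p+X*(.0445+.207)-Z*.1925)
print('front bottom rel slid outer', (fb-sm)@D-.005)
print('case bottom front pix check', (proj(c,fb)-[255,98])*6)
E
```

```text
{'sn': array([0.5306, 0.2414, 0.014 ]), 'sf': array([0.6196, 0.2492, 0.014 ]), 'fn': array([0.5444, 0.0495, 0.014 ]), 'ff': array([0.6339, 0.0556, 0.014 ])}
[0.57507043 0.24530246 0.014     ] [0.58918058 0.05253616 0.014     ] 0.19328202489035215
[-7.30029424e-02  9.97331725e-01  5.74405729e-16]
TCP lateral -0.0020706867066864866
tapeX [ 0.08781373 -0.99117308 -0.09932111] front bottom [0.57235025 0.25835622 0.02052137] hook [0.59059577 0.0524416  0.00742482]
front bottom rel slid outer 0.008217510940112489
case bottom front pix check [203.47080225 215.95250718]
```

>>> step_arm:
  targets: "-0.0004 0.0041 -0.0046 -0.0199 -0.0017 0;-0.0003 0.0041 -0.0046 -0.0199 -0.0017 0;-0.0004 0.0041 -0.0046 -0.0199 -0.0017 0;-0.0003 0.0041 -0.0046 -0.0199 -0.0017 0;-0.0004 0.0041 -0.0046 -0.0199 -0.0017 0;0 0 0 0 0 0;0 0 0 0 0 0;0 0 0 0 0 0"

```text
t: 10.8
eef_pos: [0.5688, 0.3025, 0.2011]
tool_rot: [-1.249, 1.146, -1.144]
force: [0.8, -4.2, -4.0]
width: 0.388
```

```bash
python3 - <<'E'
from h import *
st()
E
```

```text
t 10.8 p [0.5688 0.3025 0.2011] jaw [ 9.962e-01  8.680e-02 -5.000e-04] fing [-6.e-04  4.e-04 -1.e+00] f [ 0.8 -4.2 -4. ] w 0.388 q [0.42 0.59 1.69 0.   0.86 0.33]
```

>>> step_arm:
  targets: "0.0002 -0.002 -0.0005 0 0 0;0.0001 -0.002 -0.0005 0 0 0;0.0001 -0.001 0 0 0 0;0 0 0 0 0 0;0 0 0 0 0 0"

```text
t: 11.22
eef_pos: [0.5692, 0.2977, 0.2003]
tool_rot: [-1.249, 1.145, -1.145]
force: [1.5, -3.4, -2.9]
width: 0.387
```

>>> step_arm:
  targets: "0.0001 -0.0015 0 0 0 0;0 0 0 0 0 0;0 0 0 0 0 0"

```text
t: 11.47
eef_pos: [0.5692, 0.2964, 0.2002]
tool_rot: [-1.249, 1.145, -1.144]
force: [0.9, -4.8, -3.7]
width: 0.387
```

>>> step_arm:
  targets: "0.0001 -0.001 0 0 0 0;0 0 0 0 0 0;0 0 0 0 0 0"

```text
t: 11.72
eef_pos: [0.5693, 0.2954, 0.2002]
tool_rot: [-1.249, 1.145, -1.144]
force: [0.9, -4.7, -2.0]
width: 0.388
```

>>> step_arm:
  targets: "0.0001 -0.001 0 0 0 0;0 0 0 0 0 0;0 0 0 0 0 0"

```text
t: 11.97
eef_pos: [0.5694, 0.2944, 0.2001]
tool_rot: [-1.249, 1.145, -1.144]
force: [1.1, -4.7, -2.4]
width: 0.388
```

>>> step_arm:
  targets: "0.0001 -0.001 0 0 0 0;0 0 0 0 0 0;0 0 0 0 0 0"

```text
t: 12.22
eef_pos: [0.5694, 0.294, 0.2002]
tool_rot: [-1.248, 1.145, -1.144]
force: [0.7, -1.1, -3.2]
width: 0.388
```

>>> step_arm:
  targets: "0 -0.0005 -0.0005 0 0 0;0 0 0 0 0 0;0 0 0 0 0 0"

```text
t: 12.47
eef_pos: [0.5694, 0.2939, 0.2002]
tool_rot: [-1.248, 1.145, -1.144]
force: [-1.1, 2.4, 0.0]
width: 0.385
```

>>> step_arm:
  targets: "0 0 0 0 0 0;0 0 0 0 0 0;0 0 0 0 0 0;0 0 0 0 0 0;0 0 0 0 0 0;0 0 0 0 0 0"
  claw: 0

```text
t: 12.97
eef_pos: [0.5697, 0.2929, 0.1998]
tool_rot: [-1.249, 1.144, -1.145]
force: [0.9, 0.1, -0.8]
width: 1.0
```

>>> step_arm:
  targets: "0 0 0.02 0 0 0;0 0 0.03 0 0 0;0 0 0.025 0 0 0;0 0 0 0 0 0;0.001 -0.011 0 0 0 0;0.001 -0.011 0 0 0 0;0.001 -0.012 0 0 0 0;0 0 0 0 0 0"

```text
t: 13.63
eef_pos: [0.5719, 0.2559, 0.2726]
tool_rot: [-1.253, 1.148, -1.146]
force: [1.0, 0.4, 0.2]
width: 1.001
```

>>> step_arm:
  targets: "0 0 0 0 0 0;0 0 0 0 0 0;0 0 0 0 0 0;0 0 0 0 0 0;0 0 0 0 0 0;0 0 0 0 0 0;0 0 0 0 0 0;0 0 0 0 0 0"
  claw: 255

```text
t: 14.3
eef_pos: [0.5725, 0.2592, 0.2747]
tool_rot: [-1.249, 1.144, -1.144]
force: [0.4, 0.4, 0.1]
width: 0.004
```

```bash
python3 - <<'E'
from h import *
p,M=st()
import pickle
c=cam('scene');d=cam('top');pickle.dump((c,d,p,M),open('s6.pkl','wb'))
tip=p-[0,0,.173];print('tip proj onto lock height check',(proj(c,p-[0,0,.135+.1])))
f=c['frame'][:,:,::-1];u,v=map(int,proj(c,(.58,.25,.05)));print(u-40,v-40,(proj(c,tip)-[u-40,v-40])*7)
a=cv2.resize(f[v-40:v+40,u-40:u+40],(560,560),interpolation=cv2.INTER_CUBIC);cv2.imwrite('pics/s6.png',a)
E
```

```text
t 14.3 p [0.5725 0.2592 0.2747] jaw [9.961e-01 8.780e-02 1.000e-04] fing [ 1.e-04  1.e-04 -1.e+00] f [0.4 0.4 0.1] w 0.004 q [0.36 0.46 1.71 0.   0.97 0.27]
tip proj onto lock height check [288.48430475 129.3159489 ]
251 87 [253.53637098 188.32091679]
```

View pics/s6.png

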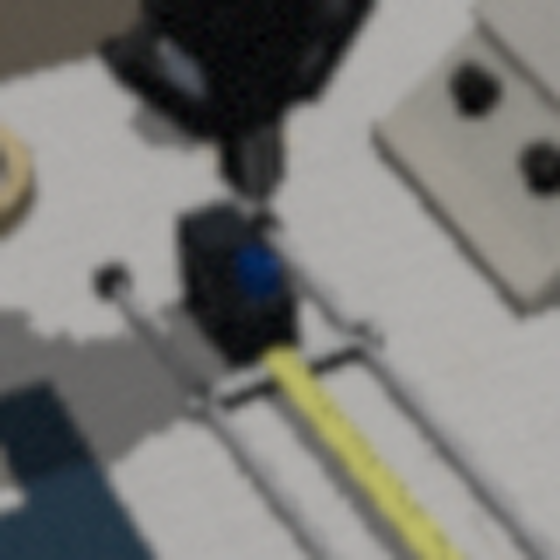

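```bash
python3 - <<'E'
from h import *
import pickle
c,d,p,M=pickle.load(open('s6.pkl','rb'))
X=np.array([.0873,-.9962,0])
for q in((258,262),(260,268)):
    w=ray(c,251+(q[0]+.5)/7-.5,87+(q[1]+.5)/7-.5,.065);print(w,(w-p)@X,(w-p)@M[:,2])
f=c['frame'].astype(int);m=((f[...,2]>90)&(f[...,2]-f[...,0]>70)).astype(np.uint8)
m[:, :275]=0;m[:,300:]=0;m[:110]=0;m[140:]=0
n,l,s,ce=cv2.connectedComponentsWithStats(m);i=1+s[1:,4].argmax();w=ray(c,*ce[i],.063);print(ce[i],s[i],w,(w-p)@X,(w-p)@M[:,2])
E
```

```text
[0.56929778 0.25611392 0.065     ] 0.0027606318628624663 -0.003458187114903966
[0.56848733 0.2517379  0.065     ] 0.007049269638177569 -0.004649644795252515
[289. 124.] [289 124   1   1   1] [0.57469971 0.25625383 0.063     ] 0.003092840680131069 0.001934995755764586
```

>>> step_arm:
  targets: "0.0001 -0.0015 -0.015 0 0 0;0 0 -0.014 0 0 0;0 0 -0.004 0 0 0;0 0 0 0 0 0;0 0 -0.002 0 0 0;0 0 -0.002 0 0 0;0 0 -0.002 0 0 0;0 0 0 0 0 0"

```text
t: 15.07
eef_pos: [0.5729, 0.2576, 0.2364]
tool_rot: [-1.249, 1.144, -1.145]
force: [-1.7, -0.2, 3.5]
width: 0.003
```

>>> step_arm:
  targets: "0 0 -0.002 0 0 0;0 0 -0.001 0 0 0;0 0 0 0 0 0"

```text
t: 15.32
eef_pos: [0.5729, 0.2575, 0.2332]
tool_rot: [-1.248, 1.144, -1.145]
force: [-1.3, -0.3, 4.5]
width: -0.002
```

>>> step_arm:
  targets: "0 0 -0.001 0 0 0;0 0 -0.001 0 0 0;0 0 0 0 0 0"

```text
t: 15.57
eef_pos: [0.5729, 0.2575, 0.2313]
tool_rot: [-1.249, 1.144, -1.145]
force: [-1.5, -1.0, 6.4]
width: -0.001
```

>>> step_arm:
  targets: "0 0 -0.001 0 0 0;0 0 0 0 0 0;0 0 0 0 0 0"

```text
t: 15.82
eef_pos: [0.5731, 0.2574, 0.2311]
tool_rot: [-1.249, 1.144, -1.145]
force: [-2.6, -1.9, 10.1]
width: 0.0
```

>>> step_arm:
  targets: "0 0 -0.001 0 0 0;0 0 0 0 0 0;0 0 0 0 0 0"

```text
t: 16.07
eef_pos: [0.5732, 0.2574, 0.2309]
tool_rot: [-1.249, 1.143, -1.145]
force: [-4.7, -3.1, 13.2]
width: 0.002
```

>>> step_arm:
  targets: "0 0 -0.001 0 0 0;0 0 -0.001 0 0 0;0 0 0 0 0 0;0 0 0 0 0 0"

```text
t: 16.4
eef_pos: [0.5735, 0.2574, 0.2307]
tool_rot: [-1.249, 1.143, -1.145]
force: [-5.8, -3.9, 21.0]
width: 0.001
```

>>> step_arm:
  targets: "0 0 -0.001 0 0 0;0 0 0 0 0 0;0 0 0 0 0 0;0 0 0 0 0 0"

```text
t: 16.73
eef_pos: [0.5737, 0.2574, 0.2305]
tool_rot: [-1.249, 1.143, -1.145]
force: [-6.8, -5.4, 24.9]
width: 0.001
```

>>> step_arm:
  targets: "0 0 0.01 0 0 0;0 0 0.025 0 0 0;0 0 0.015 0 0 0;-0.001 0.012 0 0 0 0;-0.001 0.012 0 0 0 0;-0.001 0.012 0 0 0 0;0 0 0 0 0 0;0 0 0 0 0 0;0 0 0 0 0 0"
  claw: 0

```text
t: 17.48
eef_pos: [0.5689, 0.2937, 0.274]
tool_rot: [-1.253, 1.145, -1.143]
force: [-0.4, 0.3, 0.0]
width: 1.001
```

```bash
python3 - <<'E'
from h import *
p,M=st()
c=cam('scene')
f=c['frame'][:,:,::-1];u,v=291,127
a=cv2.resize(f[v-40:v+40,u-40:u+40],(560,560),interpolation=cv2.INTER_CUBIC);cv2.imwrite('pics/s7.png',a)
E
```

```text
t 17.48 p [0.5689 0.2937 0.274 ] jaw [ 0.9961  0.0886 -0.0025] fing [-0.0024 -0.0014 -1.    ] f [-0.4  0.3  0. ] w 1.001 q [ 0.41  0.48  1.68 -0.    0.98  0.32]
```

View pics/s7.png

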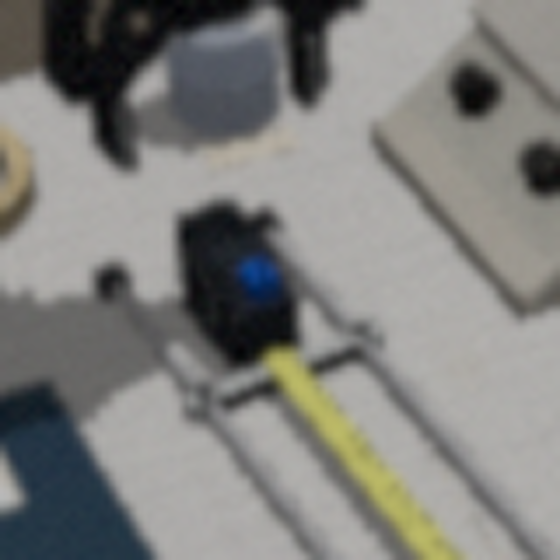

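The tape is still snug behind the bar (front at about (265,355)) and the lock tab sits lower. I'll regrip it.

>>> step_arm:
  targets: "0 0 -0.025 0 0 0;0 0 -0.025 0 0 0;0 0 -0.018 0 0 0;0 0 -0.006 0 0 0;0 0 0 0 0 0;0 0 0 0 0 0"

```text
t: 18.03
eef_pos: [0.5699, 0.2932, 0.2017]
tool_rot: [-1.249, 1.145, -1.145]
force: [0.3, 0.0, 0.3]
width: 1.0
```

>>> step_arm:
  targets: "0 0 0 0 0 0;0 0 0 0 0 0;0 0 0 0 0 0;0 0 0 0 0 0;0 0 0 0 0 0;0 0 0 0 0 0;0 0 0 0 0 0;0 0 0 0 0 0;0 0 0 0 0 0"
  claw: 255
  squeeze: 60

```text
t: 18.78
eef_pos: [0.5699, 0.2937, 0.2029]
tool_rot: [-1.248, 1.144, -1.145]
force: [-2.4, -1.2, 5.9]
width: 0.389
```

>>> step_arm:
  targets: "-0.0001 0.0018 0.0006 -0.01 -0.0009 0;-0.0001 0.0019 0.0005 -0.01 -0.0009 0;-0.0002 0.0019 0.0004 -0.01 -0.0009 0;0 0 0 0 0 0"

```text
t: 19.12
eef_pos: [0.5694, 0.2989, 0.2029]
tool_rot: [-1.272, 1.127, -1.168]
force: [0.3, -3.9, 1.2]
width: 0.389
```

>>> step_arm:
  targets: "-0.0002 0.002 0.0004 -0.01 -0.0009 0;-0.0002 0.002 0.0004 -0.01 -0.0009 0;-0.0002 0.002 0.0004 -0.01 -0.0009 0;0 0 0 0 0 0;0 0 0 0 0 0"

```text
t: 19.53
eef_pos: [0.5679, 0.3056, 0.2037]
tool_rot: [-1.293, 1.114, -1.188]
force: [0.1, -0.7, -3.3]
width: 0.388
```

```bash
python3 - <<'E'
from h import *
st()
E
```

```text
t 19.53 p [0.5679 0.3056 0.2037] jaw [ 0.9961  0.0882 -0.0018] fing [ 0.0036 -0.0602 -0.9982] f [ 0.1 -0.7 -3.3] w 0.388 q [ 0.44  0.59  1.68 -0.07  0.89  0.4 ]
```

>>> step_arm:
  targets: "0 0 0.005 0 0 0;0 0 0.01 0 0 0;0 0 0.02 0 0 0;0 0 0.02 0 0 0;0 0 0.015 0.01 0.0009 0;0 0 0 0.02 0.0017 0;0 0 0 0.02 0.0017 0;0 0 0 0.01 0.0009 0;-0.01 0 0 0 0 0;-0.018 -0.006 0 0 0 0;-0.02 -0.01 0 0 0 0;-0.02 -0.01 0 0 0 0;-0.02 -0.012 0 0 0 0;-0.02 -0.013 0 0 0 0;-0.02 -0.016 0 0 0 0;-0.02 -0.018 0 0 0 0;-0.013 -0.016 0 0 0 0;-0.007 -0.01 0 0 0 0;0 0 0 0 0 0;0 0 0 0 0 0"

```text
t: 21.2
eef_pos: [0.4004, 0.1939, 0.2741]
tool_rot: [-1.248, 1.145, -1.145]
force: [1.0, -0.2, -3.0]
width: 0.384
```

```bash
python3 - <<'E'
from h import *
p,M=st()
c=cam('scene');d=cam('top')
a=c['frame'][60:310,160:460,::-1];cv2.imwrite('pics/s8.png',cv2.resize(a,None,fx=2.4,fy=2.4,interpolation=cv2.INTER_CUBIC))
E
```

```text
t 21.2 p [0.4004 0.1939 0.2741] jaw [9.963e-01 8.640e-02 5.000e-04] fing [ 5.e-04  5.e-04 -1.e+00] f [ 1.  -0.2 -3. ] w 0.384 q [0.35 0.14 2.14 0.   0.85 0.27]
```

View pics/s8.png

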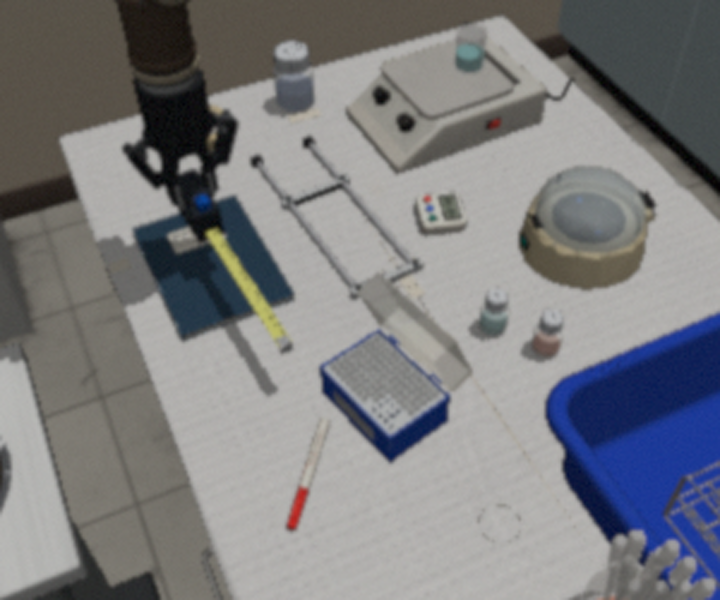

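The locked tape is free of the frame, blade out from (210,235) to the hook at (285,345), over the notebook. I'll lower it.

>>> step_arm:
  targets: "0 0 -0.015 0 0 0;0 0 -0.02 0 0 0;0 0 -0.013 0 0 0;0 0 -0.007 0 0 0;0 0 -0.004 0 0 0;0 0 0 0 0 0;0 0 0 0 0 0"

```text
t: 21.88
eef_pos: [0.4013, 0.1945, 0.2157]
tool_rot: [-1.248, 1.144, -1.145]
force: [0.9, -0.9, -2.8]
width: 0.393
```

>>> step_arm:
  targets: "0 0 -0.001 0 0 0;0 0 -0.001 0 0 0;0 0 0 0 0 0;0 0 0 0 0 0"

```text
t: 22.22
eef_pos: [0.4009, 0.1942, 0.2139]
tool_rot: [-1.248, 1.144, -1.145]
force: [0.6, 0.6, -2.7]
width: 0.388
```

>>> step_arm:
  targets: "0 0 -0.001 0 0 0;0 0 0 0 0 0;0 0 0 0 0 0"

```text
t: 22.47
eef_pos: [0.4011, 0.1944, 0.2136]
tool_rot: [-1.248, 1.144, -1.145]
force: [-2.3, 0.2, 5.5]
width: 0.386
```

Contact with the notebook. Release and retreat.

>>> step_arm:
  targets: "0 0 0 0 0 0;0 0 0 0 0 0;0 0 0 0 0 0;0 0 0 0 0 0;0 0 0 0 0 0;0 0 0 0 0 0;0 0 0.015 0 0 0;0 0 0.03 0 0 0;0 0 0.035 0 0 0;0 0 0.035 0 0 0;0 0.03 0.03 0 0 0;0 0.04 0 0 0 0;0 0.04 0 0 0 0;0 0.04 0 0 0 0;0 0.04 0 0 0 0;0 0 0 0 0 0;0 0 0 0 0 0"
  claw: 0

```text
t: 23.88
eef_pos: [0.4002, 0.3852, 0.3564]
tool_rot: [-1.251, 1.142, -1.142]
force: [0.3, -0.9, 0.5]
width: 1.002
```

```bash
python3 - <<'E'
from h import *
p,M=st()
import pickle
c=cam('scene');d=cam('top');pickle.dump((c,d),open('s9.pkl','wb'))
a=cv2.resize(c['frame'][130:230,200:300,::-1],(400,400),interpolation=cv2.INTER_CUBIC)
b=cv2.resize(d['frame'][200:300,160:360,::-1],(400,200),interpolation=cv2.INTER_CUBIC)
o=np.zeros((400,800,3),np.uint8);o[:,:400]=a;o[:200,400:]=b;cv2.imwrite('pics/s9.png',o)
E
```

```text
t 23.88 p [0.4002 0.3852 0.3564] jaw [ 9.959e-01  9.090e-02 -1.000e-04] fing [-1.e-04 -4.e-04 -1.e+00] f [ 0.3 -0.9  0.5] w 1.002 q [ 0.69  0.23  1.84 -0.    1.07  0.6 ]
```

View pics/s9.png

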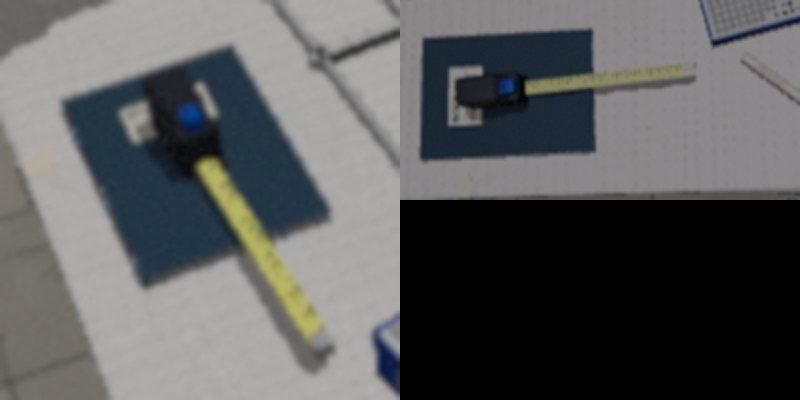

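The tape stands upright on the notebook with the case near (492,90) in the top inset and the blade out to (695,70). One check of the reading, then I hand in.

```bash
python3 - <<'E'
from h import *
import pickle
c,d=pickle.load(open('s9.pkl','rb'))
T=lambda u,v,z:ray(d,160+(u-400)/2,200+v/2,z)
a,b=T(525,87,.026),T(695,70,.026);print(a,b,np.linalg.norm(a-b)-.0025)
print('case',T(491,88,.06))
finish_job()
E
```

```text
[0.40553547 0.15082637 0.026     ] [ 0.4198937  -0.05190652  0.026     ] 0.2007407003765786
case [0.40223781 0.18106969 0.06      ]
the job is handed in; nothing more can be done
```

The job is handed in: the locked tape stands on the notebook with its reading held, and I saw no sign of a failure on the way. Robot time was about 24 s of the 51 s allowed.

- **Hooking and spanning:** I hooked the blade over the fixed bar and drew it out. The case was tipped nose-down about the hook to clear the sliding bar, then set on the bench against that bar.
- **Locking:** I pressed the lock down to its stop with about 25 N, by which point the tab had gone down about 7.5 mm. I then gripped the case again, tipped the hook up off the bar and carried the tape to the notebook.
- **Last checks:** the case is upright near the notebook's middle and the gripper is clear. The top view gives a reading of about 201 mm. My estimates of the length over both bars ran from 198 to 203 mm, so the two agree within what the pictures can show.
- **Not checked closely:** I did not measure the sliding bar's position again after the case touched it. Contact stayed gentle (a few N) and I saw no movement in the pictures.

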